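# Clamp the square tube with the guarded knob

## Robot

A 6-joint arm with a two-finger parallel gripper is mounted at the origin on the work surface; the furniture and walls round the work are solid. World frame = base frame: x ahead of the robot, y to its left, z up, the work surface at z = 0. Lengths are in m, angles in rad, forces in N, time in s.
With the tool pointing down it reaches from about 0.325 to 0.9 m from the base axis. Payload 6.1 kg.
Tool frame: the origin (TCP) lies midway between the tips of the shut fingers; the grasp point (between the pads) lies 19 mm behind it; x points along the fingers, y is the direction in which the jaws open and shut, and the axes are right-handed (so a half turn about x gives the same grasp; the last joint's range is limited). The gripper opens to 85 mm and grips with 20 to 120 N. Pads are 22 mm wide; open, the fingers measure 114 mm over their backs; the gripper's body (76 mm by 85 mm) begins 54 mm behind the grasp point. The pads swing forward as they close: fully open they stand 13 mm farther back than shut.
Start: joints at [1.017, 0.22, 1.526, -0, 1.395, -0.126], TCP at [0.259, 0.569, 0.231] pointing down, gripper open.
Joint ranges: [-2.98, 2.98], [-0.91, 2.08], [0.09, 2.57], [-1.24, 4.39], [0.2, 2.65], [-2.68, 2.68]. Speed limits (rad/s): [2.57, 2.57, 3.01, 3.14, 3.14, 3.14].

## Interface

Orientations are given as [roll, pitch, yaw] about the fixed x, y, z axes, in that order (R = Rz(yaw) Ry(pitch) Rx(roll)).
In Python, from plant import movep, move_l, set_joints, gripper_to, hold, inverse_kinematics, observe, get_image, get_calibration, Unreachable, job_done gives the robot as it stands. Calls block until the motion is done:
- movep(position, orientation): joint-space move of the TCP to a pose.
- move_l(position, feed=0.15, rotation=None, max_force=None): straight line of the TCP; rotation=None keeps the orientation; feed is the mean speed in m/s. With max_force (N) it stops when the force on the tool has changed by that much, and returns True; else False.
- set_joints(angles): joint-space move.
- gripper_to(opening, f_grip=None): finger opening in m; f_grip is the grip in N (None keeps the last); returns when the fingers have stopped.
- hold(seconds).
- inverse_kinematics(position, orientation): joint angles nearest the present ones, or None.
- observe(): the state.
- get_image(name): name is "scene" or "top" or "wrist"; returns (picture, depth): 384x512x3 uint8, red, green, blue; 384x512 float32, m along the optical axis (not along the pixel's ray), 0 where there is no reading.
- get_calibration(name): a dict with "intrinsics" (3x3 intrinsics, pixels), "world_from_camera" (4x4, takes a point from camera to world coordinates). Camera axes: x right, y down, z forward; pixel columns grow to the right and rows downward; lengths in m; the calibration is good to about 2 mm. A picture is of the moment at which its call begins: read the wrist's pose just before it. get_calibration takes no time and is no camera call; for the wrist camera it gives the pose at the moment of the call.
A pose or a line that the arm cannot do raises Unreachable and nothing moves.
- job_done(): hands the job in, once; it reports no verdict.
The state is a dict: "time_s": time; "q": joint angles; "joint_velocities": joint speeds; "joint_torque": joint torques, N m; "eef_pos": TCP position; "tcp_rot": TCP orientation; "ft_force": force on the tool from outside, world axes, zero at the start; "torque": the same for the moment, N m; "opening": finger opening in m.
Only numpy, scipy, OpenCV 4.12 (cv2) and the standard library are available. Lean on these libraries where they do the work, as an engineer would, in place of code of your own. Each camera call takes 0.05 s, during which the arm holds its last target. There are 200 camera calls.

## Task

Lay the loose square steel tube flat in the blue clamp fixture, centred between its open jaws, and let go of it. Then reach into the yellow guard collar and turn the black knob clockwise until you feel the jaw press the tube against the back jaw, turn it on by about 25 degrees to hold the tube firmly, and no further, or the thin tube gets crushed. Do not lean on the guard and leave the yellow tape measure where it is.

Things in the scene. Friction and masses are not known exactly. Their poses are not given: they have to be found in the camera images.
- clamp_fixture: Blue clamp fixture screwed to the table, base 250 x 110 x 12 mm. Origin on the table top under the middle of the tube's bed; z up. x runs across the bed: +x to the back jaw, -x to the knob and its yellow guard. The tube lies along y. Each jaw is a pair of steel prongs at y = -47..-27 and +27..+47 mm, up to z = 37 mm with flared tops; between prongs the bed is open, with room for fingers.
- bed_middle (a point): Point on the bed's surface, 12 mm over the table, at fixture x = +1 mm, y = 0: where the middle of the tube's underside should be laid to clear both open jaws. Axes as the fixture's.
- back_jaw_limit (a point): Point on the fixture at x = +22 mm, y = 0, z = 24 mm: the nearest place where the faces of the steel back jaw may stand. The back jaw was set by the last user and does not move in use; its faces are 0 to 5 mm beyond this point in +x, how far is not reported.
- jaw: Moving steel jaw. Origin at the fixture's origin with the knob at 0, when its faces are at fixture x = -23 mm; moves 4 mm to +x per rad of knob. It is sprung: with the tube caught between both jaws it stops, and each further 0.1 rad of knob adds 6 N of clamping and 0.024 N m of knob torque. 12 to 40 N (0.2 to 0.67 rad after the bite) is firm; over 50 N crushes the tube.
- tube_centre (a point): Centre of the square steel tube, grey galvanised, 40 mm wide (x) x 110 mm long (y) x 40 mm high (z), 0.3 kg. The point is half-way up, 20 mm over its underside; y is its long axis. Lies loose on the table at first. Laid in the fixture its centre is 32 mm over the table.
- square_tube: The same tube; origin at the middle of its underside, axes as for tube_centre.
- knob (a joint): Angle of the black knob in rad, growing clockwise seen from above (tightening), from 0 (jaw fully open) to a stop at 3.6. It turns stiffly (about 0.16 N m of steady friction) and stays where it is left, also when clamped. Starts at 0 to 0.25; the jaw bites at a knob angle between 1.25 and 2.5.
- knob_grip (a point): Point on the knob's upright axis, 44 mm over the table, at fixture x = -130 mm. The knob is an upright black bar 42 mm long (along this point's x, which turns with it and is the fixture's x at knob 0), 14 mm thick (y), from 26 to 58 mm over the table, with a white line on top of one end. Pinch it across its thickness.
- guard: Yellow round guard collar standing round the knob: inside radius 38 mm, wall 6 to 7 mm, its rim 66 mm over the table, 8 mm above the knob's top. Origin on the knob's axis at the well floor, 20 mm over the table. A hand opened wide does not fit in: open the fingers only a little more than the knob. Over 20 N on it is leaning on it.
- tape_measure: Yellow tape measure, 64 x 83 x 32 mm, lying on the table to the left of the fixture; to be left alone. Origin at the middle of its underside.

How it is judged:
By the outcome, as a careful person would: the job done as asked, in the order asked, and still so for the second after the job is handed in, with the robot touching nothing.
It also fails if it takes over 70 s, if anything falls off the work surface, if the arm or the gripper's body presses on something with over 40 N, if the wrist force passes 120 N, or if a joint passes its speed limit or range.

## Working session

There is one attempt and no reset: what is moved stays moved. The work goes in short steps, each a Python script; the robot and the scene stay as the last script left them, time stands still between calls to the robot, and variables do not carry over. Pictures are saved under pics/ and viewed, about 8 in all and at most 12, crops included, and the job is handed in when it is done.

```bash
ls; mkdir -p pics; python3 - <<'E'
from plant import *
import cv2, numpy as np
s=observe(); print(s['time_s'],s['eef_pos'],s['tcp_rot'],s['opening'])
for n in('scene','top'):
    im,d=get_image(n); cv2.imwrite(f'pics/{n}0.png',im[:,:,::-1]); np.save(f'pics/{n}0.npy',d)
    c=get_calibration(n); print(n,np.round(c['intrinsics'],1).tolist(),np.round(c['world_from_camera'],3).tolist())
a=cv2.imread('pics/top0.png')
print(a.shape)
E
```

```text
pics
0.0 [0.25899487 0.56816149 0.23020059] [-1.66483999  1.5688841  -2.09262428] 0.0853875953287625
scene [[359.9, 0.0, 257.2], [0.0, 359.9, 193.9], [0.0, 0.0, 1.0]] [[0.811, -0.367, 0.457, -0.038], [-0.585, -0.484, 0.65, -0.808], [-0.017, -0.794, -0.607, 0.716], [0.0, 0.0, 0.0, 1.0]]
top [[466.6, 0.0, 244.2], [0.0, 466.6, 194.5], [0.0, 0.0, 1.0]] [[0.031, -0.978, 0.208, 0.198], [-0.999, -0.029, 0.013, -0.106], [-0.007, -0.209, -0.978, 1.209], [0.0, 0.0, 0.0, 1.0]]
(384, 512, 3)
```

View pics/top0.png

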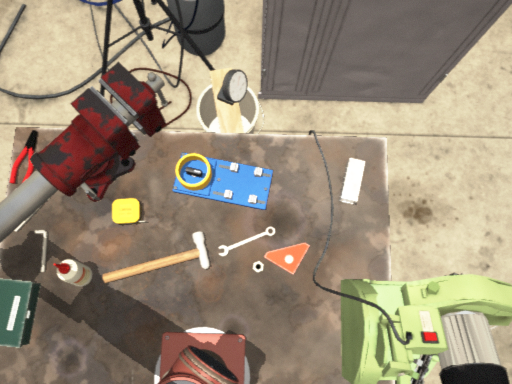

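The top view shows the blue fixture around (223,183) with the guard ring at (193,170), and the tube as a pale bar at (352,181). The tape measure is at (126,211).

```bash
cat > h.py <<'E'
from plant import *
import cv2, numpy as np
def ray(cal,uv,z):
    K,T=cal['intrinsics'],cal['world_from_camera']
    uv=np.atleast_2d(np.asarray(uv,float)); p=np.c_[uv,np.ones(len(uv))]@np.linalg.inv(K).T@T[:3,:3].T
    o=T[:3,3]; return (o+p*((z-o[2])/p[:,2])[:,None])[:,:2]
def blobs(mask,n=1):
    c,_=cv2.findContours(mask.astype(np.uint8),cv2.RETR_EXTERNAL,cv2.CHAIN_APPROX_NONE)
    return sorted(c,key=cv2.contourArea)[::-1][:n]
def rect(cal,c,z):
    return cv2.minAreaRect(ray(cal,c[:,0,:],z).astype(np.float32)*1000)
E
python3 - <<'E'
from h import *
im=cv2.imread('pics/top0.png'); h=cv2.cvtColor(im,cv2.COLOR_BGR2HSV); cal=get_calibration('top'); d=np.load('pics/top0.npy')
blue=cv2.inRange(h,(100,120,60),(125,255,255)); yel=cv2.inRange(h,(22,130,100),(35,255,255))
for c in blobs(blue): print('blue',rect(cal,c,.012))
for c in blobs(yel,3): print('yel',cv2.boundingRect(c),rect(cal,c,.066))
w=cv2.inRange(h,(0,0,190),(180,40,255)); w[:140]=0;w[215:]=0;w[:,:330]=0;w[:,375:]=0
for c in blobs(w): print('tube',rect(cal,c,.04))
K,T=cal['intrinsics'],cal['world_from_camera']
for u,v in((352,181),(353,170),(223,195),(370,181)):
    z=d[v,u]; print(u,v,T[:3,:3]@(np.linalg.inv(K)@[u,v,1]*z)+T[:3,3])
E
```

```text
blue ((489.3500061035156, -31.268630981445312), (248.23727416992188, 109.18031311035156), 80.21729278564453)
yel (175, 153, 36, 34) ((501.5213928222656, 42.35466766357422), (85.5298080444336, 85.98172760009766), 40.260345458984375)
yel (112, 198, 28, 26) ((392.06414794921875, 203.81968688964844), (62.54863357543945, 67.47272491455078), 5.176421642303467)
tube ((491.35430908203125, -367.5895690917969), (42.70695114135742, 121.21138000488281), 77.6117935180664)
352 181 [ 0.48997358 -0.36552087  0.04298254]
353 170 [ 0.52104988 -0.3700416   0.03654274]
223 195 [ 0.4503506  -0.03395113  0.00995788]
370 181 [ 5.02243988e-01 -4.22996610e-01 -3.51966942e-04]
```

View pics/scene0.png

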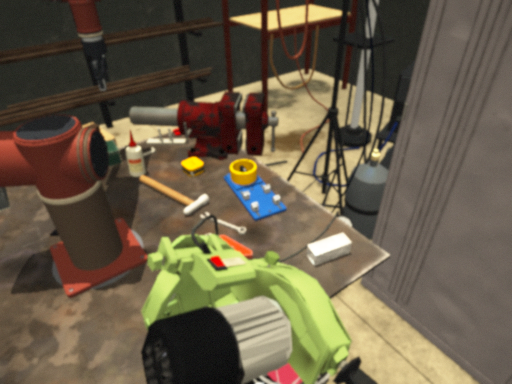

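The scene view agrees: the tube lies alone at (330,248) and the fixture at (255,195), with nothing tall next to either. Next I'll take close looks with the wrist camera, first over the fixture and then over the tube.

```bash
python3 - <<'E'
from h import *
D=np.pi/2
def shot(n):
    hold(0.2); cal=get_calibration('wrist'); im,d=get_image('wrist'); cv2.imwrite(f'pics/{n}.png',im[:,:,::-1]); np.savez(f'pics/{n}.npz',d=d,K=cal['intrinsics'],T=cal['world_from_camera'])
    s=observe(); print(n,s['time_s'],s['eef_pos'],s['q']); print(np.round(cal['world_from_camera'],3).tolist(), np.round(cal['intrinsics'],0).tolist())
for n,p,y in(('fix1',(.46,-.03,.28),-.171),('tube1',(.475,-.366,.25),-.216)):
    q=inverse_kinematics(p,[0,D,y]); q2=inverse_kinematics(p,[0,D,y+np.pi]); print(q,q2)
    movep(p,[0,D,y]); shot(n)
a=np.hstack([cv2.imread('pics/fix1.png'),cv2.imread('pics/tube1.png')])
cv2.imwrite('pics/pair1.png',cv2.resize(a,(800,300)))
E
```

```text
[-0.23646969 -0.21272371  1.87002235  0.          1.48429401 -1.63626602] [-2.36469689e-01 -2.12723706e-01  1.87002235e+00 -4.44089210e-16
  1.48429401e+00  1.50532664e+00]
fix1 2.6083 [ 0.46005939 -0.0295757   0.27992818] [-2.35557387e-01 -2.12471973e-01  1.86994375e+00  3.61382405e-05
  1.48428201e+00 -1.63618476e+00]
[[0.17, 0.931, 0.322, 0.378], [0.985, -0.16, -0.056, -0.014], [-0.0, 0.327, -0.945, 0.424], [0.0, 0.0, 0.0, 1.0]] [[309.0, 0.0, 258.0], [0.0, 309.0, 192.0], [0.0, 0.0, 1.0]]
[-0.78796362  0.1485307   1.57340729  0.          1.41965466 -2.14275994] [-7.87963618e-01  1.48530697e-01  1.57340729e+00 -4.44089210e-16
  1.41965466e+00  9.98832709e-01]
tube1 4.1333 [ 0.47560067 -0.36500975  0.25048845] [-7.86130958e-01  1.47350633e-01  1.57380634e+00  1.06479009e-04
  1.41970955e+00 -2.14263511e+00]
[[0.213, 0.923, 0.32, 0.395], [0.977, -0.201, -0.07, -0.346], [-0.0, 0.328, -0.945, 0.394], [0.0, 0.0, 0.0, 1.0]] [[309.0, 0.0, 258.0], [0.0, 309.0, 192.0], [0.0, 0.0, 1.0]]
```

View pics/pair1.png

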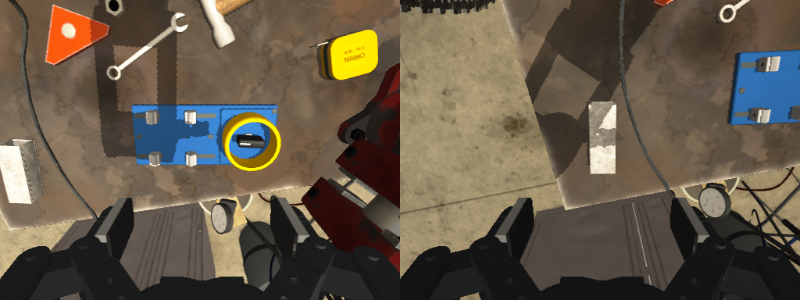

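Left picture (fixture): guard ring at about (251,141), black bar at (250,141), prongs at (151,117), (190,117), (154,158) and (190,159). Right picture (tube): the tube is upright at (602,138), half in shadow. The red vise stands near the guard. I'll measure using depth cut at the known heights.

```bash
cat >> h.py <<'E'
def cloud(n):
    f=np.load(f'pics/{n}.npz'); d,K,T=f['d'],f['K'],f['T']
    v,u=np.mgrid[:384,:512]; P=np.stack([u,v,np.ones_like(u)],-1)@np.linalg.inv(K).T*d[...,None]
    P=P@T[:3,:3].T+T[:3,3]; P[d==0]=9
    im=cv2.imread(f'pics/{n}.png'); return P,im,cv2.cvtColor(im,cv2.COLOR_BGR2HSV),dict(intrinsics=K,world_from_camera=T)
E
python3 - <<'E'
from h import *
P,im,h,cal=cloud('tube1')
near=np.hypot(P[...,0]-.49,P[...,1]+.367)<.1
m=near&(P[...,2]>.033)&(P[...,2]<.05); c=blobs(m)[0]
print('tube depth',rect(cal,c,.04),'z',np.percentile(P[m][:,2],[5,50,95]))
g=near&(h[...,1]<45)&(h[...,2]>75); g=cv2.morphologyEx(g.astype(np.uint8),cv2.MORPH_OPEN,np.ones((5,5)))
print('tube colour',rect(cal,blobs(g)[0],.04))
print('table z',np.median(P[near&(P[...,2]<.02)][:,2]))
P,im,h,cal=cloud('fix1')
blue=cv2.inRange(h,(100,100,30),(125,255,255)); c=blobs(blue)[0]; print('blue',rect(cal,c,.012))
yel=cv2.inRange(h,(22,130,70),(35,255,255))>0; yg=yel&(np.hypot(P[...,0]-.5,P[...,1]-.042)<.07)&(P[...,2]>.058)
pts=ray(cal,blobs(yg)[0][:,0,:],.066)*1000; print('rim',cv2.minEnclosingCircle(pts.astype(np.float32)), np.median(P[yg][:,2]))
k=(h[...,2]<60)&(np.hypot(P[...,0]-.5,P[...,1]-.042)<.033)&(P[...,2]>.05); print('knob',k.sum(),rect(cal,blobs(k)[0],.058))
# tall things near knob
for r in(.08,.1,.12,.15):
    t=(np.hypot(P[...,0]-.5,P[...,1]-.042)<r)&(P[...,2]>.085)&(P[...,2]<.3); print(r,t.sum(),P[t].min(0) if t.sum() else '')
cv2.imwrite('pics/fixcrop.png',cv2.resize(im[110:230,155:380],None,fx=3.4,fy=3.4,interpolation=cv2.INTER_CUBIC))
E
```

```text
tube depth ((499.4976501464844, -367.94757080078125), (40.1086540222168, 109.72989654541016), 77.71244049072266) z [0.03977678 0.04100084 0.04218685]
tube colour ((531.1732788085938, -374.4925842285156), (37.816001892089844, 45.39799499511719), 76.83458709716797)
table z 0.000868096159533871
blue ((493.61785888671875, -29.585891723632812), (249.20494079589844, 108.81389617919922), 80.2269515991211)
rim ((504.9652099609375, 43.267478942871094), 44.7895393371582) 0.06648131561679582
knob 1452 ((842.9530029296875, 204.50704956054688), (114.90338134765625, 57.84518814086914), 80.2334976196289)
0.08 181 [0.45729935 0.01160986 0.29364379]
0.1 181 [0.45729935 0.01160986 0.29364379]
0.12 189 [ 0.45729935 -0.07251497  0.29364379]
0.15 655 [ 0.44224997 -0.07561586  0.18374083]
```

View pics/fixcrop.png

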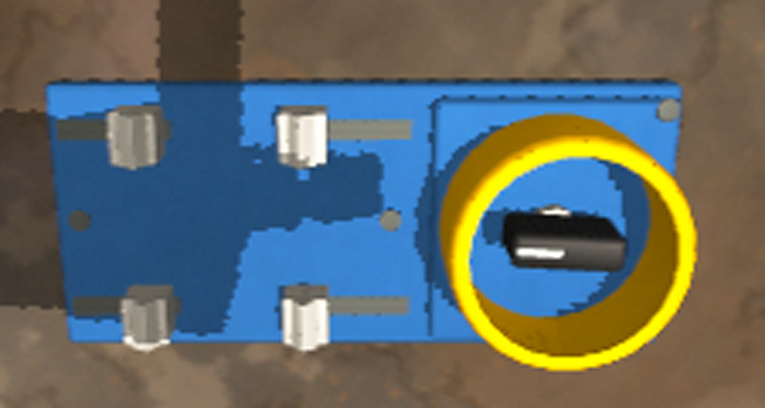

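The crop shows the guard ring at (568,240), the knob bar at about (565,242) turned slightly from the long axis, and prongs at (133,137), (302,137), (147,315) and (305,317). The tube measured 40.1 x 109.7 mm at z 41 mm, as it should be. The jaw clearance is tight, so I'll take one closer look at the fixture before grasping.

```bash
python3 - <<'E'
from h import *
D=np.pi/2
movep((.435,-.03,.15),[0,D,-.171])
hold(0.3); cal=get_calibration('wrist'); im,d=get_image('wrist'); cv2.imwrite('pics/fix2.png',im[:,:,::-1]); np.savez('pics/fix2.npz',d=d,K=cal['intrinsics'],T=cal['world_from_camera'])
print(observe()['time_s'],observe()['eef_pos'])
P,im,h,cal=cloud('fix2')
blue=cv2.inRange(h,(100,100,30),(125,255,255)); c=blobs(blue)[0]; print('blue',rect(cal,c,.012))
yel=cv2.inRange(h,(20,110,70),(35,255,255))>0; near=np.hypot(P[...,0]-.503,P[...,1]-.043)
yg=yel&(near<.07)&(P[...,2]>.06)
print('rim',cv2.minEnclosingCircle((ray(cal,blobs(yg)[0][:,0,:],.066)*1000).astype(np.float32)),np.median(P[yg][:,2]))
k=(h[...,2]<90)&(near<.032)&(P[...,2]>.052)&(P[...,2]<.066); print('knob',rect(cal,blobs(k)[0],.058),np.median(P[k][:,2]))
p=(P[...,2]>.025)&(P[...,2]<.05)&(P[...,1]<-.03)&(P[...,1]>-.16)&(abs(P[...,0]-.48)<.07)
a=np.deg2rad(-99.77); O=np.array([.505,.0433])+.13*np.array([np.cos(a),np.sin(a)]); print('origin from guard',O)
R=np.array([[np.cos(a),np.sin(a)],[-np.sin(a),np.cos(a)]])
for c in blobs(p,4):
    m=np.zeros(p.shape,np.uint8); cv2.drawContours(m,[c],-1,1,-1); Q=P[(m>0)&p]
    for lo,hi in((.027,.0315),(.034,.045)):
        q=Q[(Q[:,2]>lo)&(Q[:,2]<hi)]; 
        if len(q)>5: f=(q[:,:2]-O)@R.T*1000; print(lo,len(q),'x',np.round(np.percentile(f[:,0],[2,98]),1),'y',np.round(np.percentile(f[:,1],[2,98]),1))
    print('zmax',np.percentile(Q[:,2],98))
cv2.imwrite('pics/fix2v.png',cv2.resize(im,(800,600)))
E
```

```text
5.8083 [ 0.43520513 -0.03049666  0.15008542]
blue ((492.4334411621094, -28.800033569335938), (250.07144165039062, 110.23960876464844), 80.11021423339844)
rim ((503.8785400390625, 43.546199798583984), 45.34809494018555) 0.06630623674872142
knob ((504.1102294921875, 43.26512908935547), (42.38275146484375, 16.63417625427246), 78.16767883300781) 0.05817003470727662
origin from guard [ 0.48293984 -0.0848146 ]
0.027 56 x [22.1 38.5] y [-45.6 -27.6]
0.034 290 x [24.  37.6] y [-45.4 -26.3]
zmax 0.0405646435831164
0.027 31 x [-41.6 -24.9] y [-45.8 -37.1]
0.034 278 x [-39.8 -26.2] y [-45.3 -26.1]
zmax 0.0404670346384397
0.027 66 x [22.1 39.4] y [28.1 45.1]
0.034 231 x [23.8 37.4] y [28.6 47.7]
zmax 0.040284337600778604
0.027 49 x [-42.  -24.2] y [27.9 30.9]
0.034 225 x [-40.1 -26.1] y [28.3 47.3]
zmax 0.04036100355089587
```

View pics/fix2v.png

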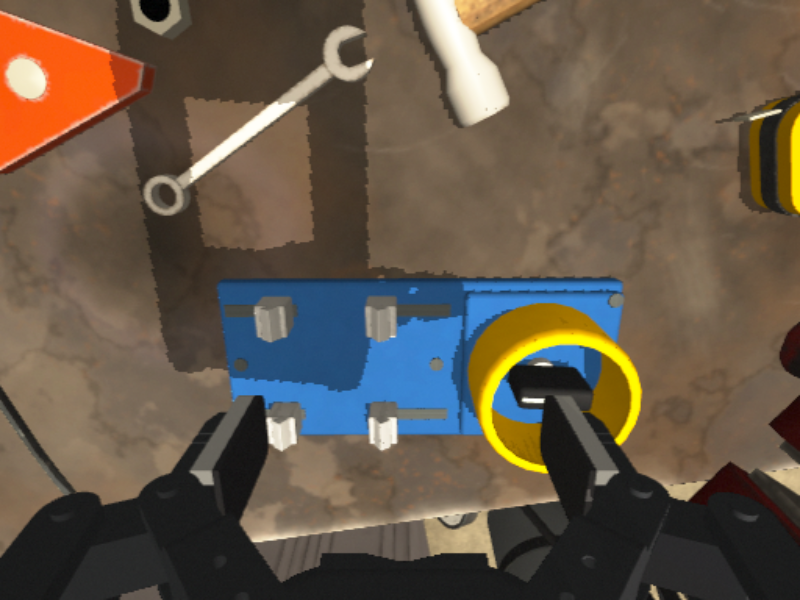

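This picture shows all four prongs (272,318), (381,318), (282,424) and (382,424), and the bar inside the guard near (550,385). The sizes check out: base 250.1 x 110.2 mm, rim radius 45.3 mm at z 66 mm, knob 42 mm at z 58 mm turned about 2° clockwise. Now I'll grasp the tube, lift it, and check it in the hand, which also checks the wrist calibration.

```bash
python3 - <<'E'
from h import *
D=np.pi/2; x,y,yaw=.4995,-.368,-.2147
movep((.46,-.2,.2),[0,D,-.19]); movep((x,y,.12),[0,D,yaw])
print(move_l((x,y,.006),feed=.12,max_force=15),observe()['eef_pos'])
gripper_to(.038,40); s=observe(); print('grip',s['opening'],s['ft_force'],s['eef_pos'])
move_l((x,y,.16),feed=.15); hold(.3)
cal=get_calibration('wrist'); s=observe(); im,d=get_image('wrist'); cv2.imwrite('pics/hand.png',im[:,:,::-1]); np.savez('pics/hand.npz',d=d,K=cal['intrinsics'],T=cal['world_from_camera'])
e=s['eef_pos']; print(s['time_s'],e,s['opening'],s['ft_force'])
P,im,h,cal=cloud('hand'); zt=e[2]-.006+.04
m=(abs(P[...,2]-zt)<.008)&(np.hypot(P[...,0]-x,P[...,1]-y)<.07)
c=blobs(m)[0]; print(np.median(P[m][:,2])-zt,rect(cal,c,zt))
Q=P[m]; t=np.array([-np.sin(yaw),np.cos(yaw)]); l=np.array([np.cos(yaw),np.sin(yaw)]); f=(Q[:,:2]-e[:2])
ln=f@l*1000; w=f@t*1000; far=(ln<-20); print('w',np.percentile(w[far],[1,99]),'l',np.percentile(ln,[1,99]))
cv2.imwrite('pics/handv.png',im)
E
```

```text
False [ 0.50018234 -0.36862618  0.00704114]
grip 0.03938135969257989 [-0.49139388 -0.42270178  4.23841364] [ 0.49986336 -0.36843913  0.00671631]
10.4083 [ 0.49924068 -0.36778265  0.15927329] 0.03967585006940577 [ 0.0318446   1.07439322 -3.13936851]
0.0003163861013692204 ((489.6581726074219, -364.4809265136719), (66.50135040283203, 92.51579284667969), 78.27018737792969)
w [-18.35835978  20.65110126] l [-54.28800602  32.88031447]
```

View pics/handv.png

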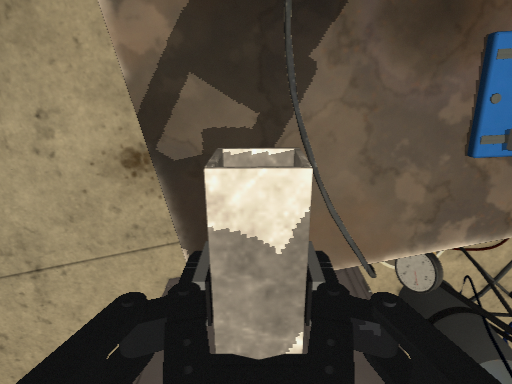

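The tube is held level and symmetric: its top face spans (205–312, 168–355) and its near end is 54 mm from the TCP, so it's well centred. Its middle reads +1.15 mm in tool y, which gives me the wrist camera's lateral bias. I'll apply that and place the tube.

```bash
python3 - <<'E'
from h import *
D=np.pi/2; yaw=-.1716; a=yaw-D
ex=np.array([np.cos(a),np.sin(a)]); ey=np.array([-ex[1],ex[0]])
O=np.array([.48294,-.08481]); p=O+.0009*ex+.0006*ey; print(p)
movep((*p,.15),[0,D,yaw]); hold(.2)
e=observe()['eef_pos']; print(e[:2]-p)
move_l((*p,.058),feed=.12); hold(.2); s=observe(); print(s['eef_pos'],s['ft_force'])
hit=move_l((*p,.0187),feed=.04,max_force=8); s=observe(); print(hit,s['eef_pos'],s['ft_force'],s['time_s'])
E
```

```text
[ 0.4833775  -0.08579924]
[ 0.00036685 -0.0012632 ]
[ 0.48412366 -0.08604435  0.05894982] [-0.57247804  0.17510043 -3.87075061]
True [ 0.48285205 -0.08564489  0.01868625] [0.35745757 0.37262818 5.33943801] 13.8167
```

The tube reached bed height with almost no side force, so I'll release, rise and look.

```bash
python3 - <<'E'
from h import *
D=np.pi/2; yaw=-.1716
gripper_to(.056); s=observe(); print(s['opening'],s['ft_force']); e=s['eef_pos']
move_l((e[0],e[1],.16),feed=.12); movep((.44,-.035,.2),[0,D,yaw]); hold(.2)
cal=get_calibration('wrist'); im,d=get_image('wrist'); cv2.imwrite('pics/fix3.png',im[:,:,::-1]); np.savez('pics/fix3.npz',d=d,K=cal['intrinsics'],T=cal['world_from_camera'])
print(observe()['time_s'])
P,im,h,cal=cloud('fix3')
m=(P[...,2]>.046)&(P[...,2]<.06)&(np.hypot(P[...,0]-.483,P[...,1]+.086)<.08)&(h[...,1]<90); print('tube',rect(cal,blobs(m)[0],.052),np.percentile(P[m][:,2],[5,50,95]))
near=np.hypot(P[...,0]-.504,P[...,1]-.0433)
yel=cv2.inRange(h,(20,110,70),(35,255,255))>0;yg=yel&(near<.07)&(P[...,2]>.06)
print('rim',cv2.minEnclosingCircle((ray(cal,blobs(yg)[0][:,0,:],.066)*1000).astype(np.float32)))
k=(h[...,2]<90)&(near<.032)&(P[...,2]>.052)&(P[...,2]<.066); print('knob',rect(cal,blobs(k)[0],.058))
blue=cv2.inRange(h,(100,100,30),(125,255,255)); print('blue',rect(cal,blobs(blue)[0],.012))
cv2.imwrite('pics/fix3v.png',cv2.resize(im[120:340,100:440],None,fx=2.2,fy=2.2))
for y in(yaw,yaw+np.pi): print(inverse_kinematics((.504,.042,.03),[0,D,y]),inverse_kinematics((.504,.042,.03),[0,D,y-.3]))
E
```

```text
0.056067968398802175 [-0.35166555  0.23964947 -0.7117856 ]
16.1167
tube ((482.90924072265625, -84.17640686035156), (40.566619873046875, 111.4347915649414), 80.25897216796875) [0.05184358 0.05302801 0.05408688]
rim ((504.6068115234375, 43.580936431884766), 45.13437271118164)
knob ((504.8297119140625, 43.440773010253906), (42.622718811035156, 15.809465408325195), 77.5135498046875)
blue ((492.74395751953125, -28.99334716796875), (249.95962524414062, 110.18650817871094), 80.38919830322266)
[-7.29049797e-02  1.86787180e-01  1.98197119e+00 -4.44089210e-16
  9.72834287e-01 -1.47210131e+00] [-7.29049797e-02  1.86787180e-01  1.98197119e+00 -4.44089210e-16
  9.72834287e-01 -1.17210131e+00]
[-7.29049797e-02  1.86787180e-01  1.98197119e+00 -4.44089210e-16
  9.72834287e-01  1.66949135e+00] [-0.07290498  0.18678718  1.98197119  0.          0.97283429  1.96949135]
```

View pics/fix3v.png

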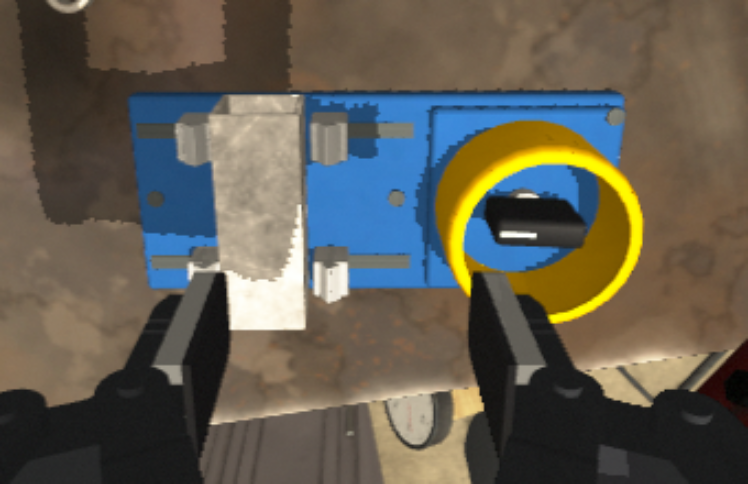

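The tube lies flat (top at z 53 mm, axis 80.26° against the base's 80.2°), at (262,205) between all four prongs. The knob bar is at (535,222), about 0.045 rad clockwise. Next I'll go into the guard with the fingers opened only to 28 mm, then pinch the knob and check side forces.

```bash
python3 - <<'E'
from h import *
D=np.pi/2; yaw=np.deg2rad(77.8-180); p=(.5035,.0423)
gripper_to(.028,20)
movep((*p,.12),[0,D,yaw]); hold(.2); s=observe(); print(s['opening'],s['eef_pos'],s['q'][5],s['time_s']); f0,t0=s['ft_force'],s['torque']; print('base',f0,t0)
hit=move_l((*p,.028),feed=.07,max_force=6); s=observe(); print(hit,s['eef_pos'],s['ft_force'])
if not hit:
    hold(.2); e0=observe()['eef_pos']
    gripper_to(.012,20); hold(.2); s=observe(); print(s['opening'],s['eef_pos']-e0,'dF',s['ft_force']-f0,'dT',s['torque']-t0,s['q'][5],s['time_s'])
E
```

```text
0.028193631859616104 [0.50361332 0.042152   0.1202415 ] 0.14023568294725297 18.2833
base [0.8680543  0.1240866  0.26661592] [ 0.01624007 -0.03915559  0.02846977]
False [0.50400933 0.04226062 0.02855117] [ 0.07309416 -0.05856703  0.00101835]
0.013945775213962949 [ 0.0011321  -0.00022808  0.00017509] dF [ 4.89996121 -0.78132229 -2.5762748 ] dT [-0.17482906 -0.67583841 -0.21956188] 0.14072875723632014 20.4167
```

The fingers stopped at 13.95 mm, the knob's thickness, so the pinch is good. I'll shift 1 mm to take off the 5 N side load, firm the grip, and turn 1.05 rad, which is safely before the earliest bite, to learn the friction level.

```bash
cat > turn.py <<'E'
from h import *
def step(q,q6,n=3):
    q=np.array(q); q[5]=q6; set_joints(q); r=[]
    for _ in range(n): hold(.02); s=observe(); r.append([s['torque'][2],*s['ft_force']])
    return s['q'][5],np.mean(r,0),s
E
python3 - <<'E'
from turn import *
e=observe()['eef_pos']; move_l((.505,e[1],e[2]),feed=.02); gripper_to(.012,70); hold(.1)
s=observe(); print(s['eef_pos'],s['opening'],s['ft_force'],s['torque'])
q=np.array(s['q']); t=observe()['time_s']; L=[]
np.save('q0.npy',q)
for k in range(1,16):
    a,r,s=step(q,q[5]+.07*k); L.append([.07*k,a-q[5],r[0],np.linalg.norm(r[1:]),s['opening']*1000])
    if np.linalg.norm(r[1:])>20: break
print(np.round(L,3)); print(s['time_s']-t,s['time_s'],s['eef_pos'],s['ft_force'])
E
```

```text
[0.50497151 0.04203239 0.02858946] 0.013063955638684661 [ 1.30513669 -0.53877258  0.71749415] [-0.06951109 -0.0805837  -0.12128512]
[[ 0.07   0.068 -0.203  1.021 13.389]
 [ 0.14   0.138 -0.175  1.706 13.161]
 [ 0.21   0.207 -0.166  3.692 13.103]
 [ 0.28   0.277 -0.155  4.492 13.119]
 [ 0.35   0.347 -0.173  6.99  12.805]
 [ 0.42   0.417 -0.137  7.684 13.026]
 [ 0.49   0.487 -0.153  6.916 13.055]
 [ 0.56   0.557 -0.161  7.931 13.225]
 [ 0.63   0.627 -0.183  8.027 13.066]
 [ 0.7    0.697 -0.136  8.024 13.238]
 [ 0.77   0.767 -0.145  8.626 12.885]
 [ 0.84   0.837 -0.141  9.287 13.744]
 [ 0.91   0.907 -0.163  9.482 12.922]
 [ 0.98   0.977 -0.129  9.737 13.238]
 [ 1.05   1.047 -0.125  9.403 13.012]]
4.5 25.4833 [0.50418447 0.04279115 0.02855978] [-5.77678675  3.7776273   7.11054051]
```

The friction level is about 0.16 N m as expected, but the sign puzzles me, so I'll confirm the turning direction before going on.

```bash
python3 - <<'E'
from h import *
from scipy.spatial.transform import Rotation as R
s=observe(); M=R.from_euler('xyz',s['tcp_rot']).as_matrix(); print(np.round(M,3),'jaw dir',np.degrees(np.arctan2(M[1,1],M[0,1])),s['q'][5],s['torque'])
im,d=get_image('top'); cal=get_calibration('top'); cv2.imwrite('pics/top1.png',cv2.resize(im[130:230,150:300,::-1],None,fx=5,fy=5,interpolation=cv2.INTER_CUBIC))
E
```

```text
[[-0.002  0.306 -0.952]
 [ 0.001 -0.952 -0.306]
 [-1.    -0.002  0.001]] jaw dir -72.18771333723785 1.1870844036175994 [ 0.69412907  0.85086242 -0.13220231]
```

View pics/top1.png

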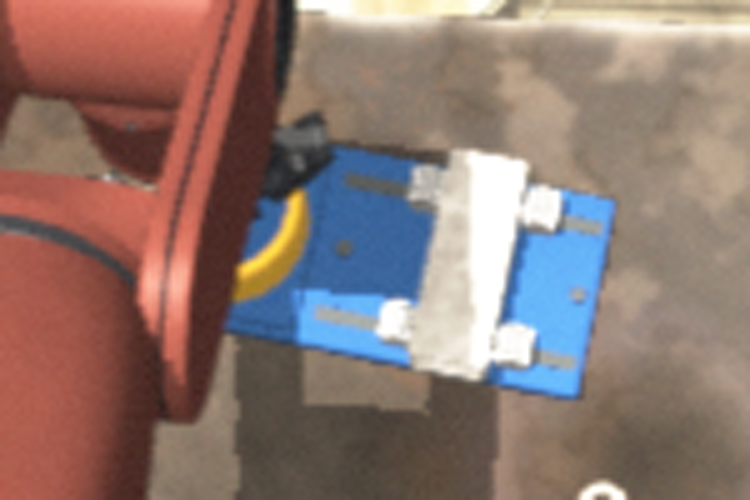

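The jaw direction went from -12° to -72°, which is clockwise, and the picture shows the moving prongs (425,185) and (393,320) now close to the tube. So the turn is right and only the sensor's sign is odd. I'll recentre to drop the side load and turn on in small steps, watching for a torque change in either direction.

```bash
python3 - <<'E'
from turn import *
move_l((.5041,.0429,.0293),feed=.02); hold(.1)
s=observe(); q=np.array(s['q']); print(s['eef_pos'],s['ft_force'],s['torque'],s['time_s'])
q0=np.load('q0.npy')[5]; q6=q[5]; L=[]
while q6<2.5:
    q6+=.04; a,r,s=step(q,q6,5); L.append([a-q0,*r,s['torque'][0],s['torque'][1],s['time_s']])
    T=np.array(L)[:,1]
    if len(L)>=6 and abs(T[-2:].mean()-np.median(T[1:max(4,len(T)-5)]))>.05: break
    if np.linalg.norm(r[1:])>22: print('force'); break
np.save('L.npy',L); print(np.round(L,3)); print(s['eef_pos'],s['opening'])
E
```

```text
[0.50404653 0.04287562 0.02866709] [ 3.70798446  0.71331123 -8.91493554] [ 0.11001962 -0.58155414  0.02158023] 25.8833
[[ 1.089 -0.143  1.566  0.841 -4.402  0.222 -0.29  26.217]
 [ 1.129 -0.138  1.994  1.405 -5.382  0.241 -0.28  26.55 ]
 [ 1.169 -0.144  2.26   1.89  -5.103  0.427 -0.308 26.883]
 [ 1.209 -0.122  2.416  2.902 -5.627  0.585 -0.349 27.217]
 [ 1.249 -0.124  2.522  3.418 -5.268  0.728 -0.359 27.55 ]
 [ 1.289 -0.151  2.125  4.858 -5.414  0.851 -0.353 27.883]
 [ 1.329 -0.138  2.471  4.848 -5.825  0.914 -0.371 28.217]
 [ 1.369 -0.137  1.925  5.377 -5.367  0.857 -0.39  28.55 ]
 [ 1.409 -0.129  2.054  5.357 -5.267  0.94  -0.384 28.883]
 [ 1.449 -0.143  2.138  5.302 -5.543  0.975 -0.395 29.217]
 [ 1.489 -0.15   2.243  5.741 -5.539  1.031 -0.396 29.55 ]
 [ 1.529 -0.122  2.078  5.898 -5.734  0.988 -0.449 29.883]
 [ 1.569 -0.136  2.75   6.352 -5.259  1.02  -0.428 30.217]
 [ 1.609 -0.143  2.368  6.61  -5.59   1.139 -0.418 30.55 ]
 [ 1.649 -0.113  2.325  6.58  -5.843  1.143 -0.487 30.883]
 [ 1.689 -0.125  2.508  6.828 -5.704  1.173 -0.397 31.217]
 [ 1.729 -0.095  1.994  7.102 -5.989  1.241 -0.478 31.55 ]
 [ 1.769 -0.117  2.759  7.17  -5.808  1.206 -0.477 31.883]
 [ 1.809 -0.09   2.816  7.695 -6.04   1.224 -0.461 32.217]
 [ 1.849 -0.073  2.564  7.656 -5.772  1.284 -0.6   32.55 ]]
[0.50420443 0.04369713 0.0286629 ] 0.01282012125260276
```

The torque starts to rise at about 1.6 rad of turn, at close to the stated 0.24 N m/rad. I'll fit a hinge, go on a little and refit.

```bash
python3 - <<'E'
from turn import *
from scipy.optimize import least_squares
q0=np.load('q0.npy')[5]; L=np.load('L.npy').tolist()
def fit(L,lab):
    A=np.array(L); a,T=A[:,0],A[:,1]
    for s in(.24,None):
        f=lambda p:p[0]+(s or p[2])*np.maximum(a-p[1],0)-T
        r=least_squares(f,[-.14,1.6,.24][:2 if s else 3],x_scale=.1); b=r.x; print(lab,np.round(b,3),'rms',np.sqrt(np.mean(r.fun**2)).round(4))
        if s: out=b[1]
    return out
fit(L,'before')
q=np.array(observe()['q']); a=L[-1][0]
while a<1.95:
    x,r,s=step(q,q0+a+.035,6); a=x-q0; L.append([a,*r,s['torque'][0],s['torque'][1],s['time_s']]); print(np.round(L[-1],3))
np.save('L.npy',L); b=fit(L,'after'); print('bite',b,'target',b+.436)
im,d=get_image('top'); cv2.imwrite('pics/top2.png',cv2.resize(im[130:230,150:300,::-1],None,fx=5,fy=5,interpolation=cv2.INTER_CUBIC))
E
```

```text
before [-0.137  1.609] rms 0.0101
before [-0.137  1.607  0.237] rms 0.0101
[ 1.883e+00  2.600e-02  2.611e+00  4.464e+00 -5.631e+00  7.800e-01
 -4.120e-01  3.290e+01]
[ 1.916 -0.055  2.599  5.094 -6.078  0.853 -0.41  33.25 ]
[ 1.950e+00 -2.500e-02  2.558e+00  4.808e+00 -5.804e+00  8.420e-01
 -4.570e-01  3.360e+01]
after [-0.137  1.554] rms 0.0214
after [-0.135  1.669  0.428] rms 0.0193
bite 1.5541058306391975 target 1.9901058306391974
```

View pics/top2.png

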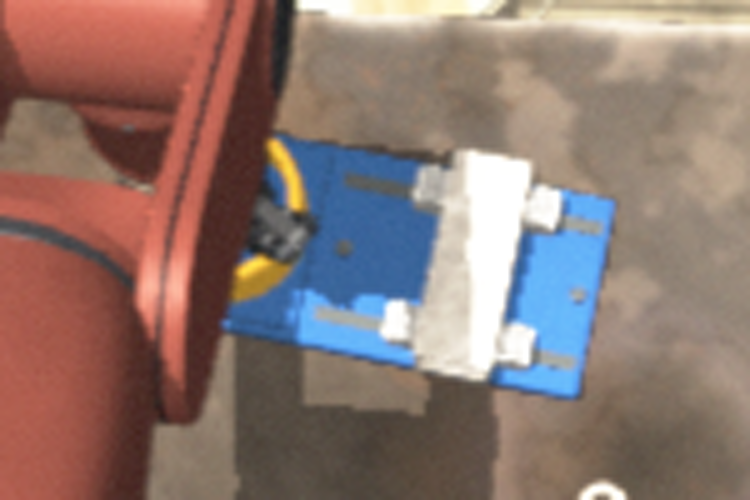

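The picture shows the tube at (472,265) caught between both jaws, with the prongs touching on each side. The 1.883 rad point is a restart transient, and the others put the bite at 1.58 ± 0.05. I'll go to 2.01 (about 25° past the bite), release, leave the guard and check.

```bash
python3 - <<'E'
from turn import *
q0=np.load('q0.npy')[5]; s=observe(); q=np.array(s['q'])
a,r,s=step(q,q0+2.01,6); print(a-q0,r,s['time_s'])
gripper_to(.028,20); e=observe()['eef_pos']; print(observe()['opening'])
move_l((e[0]-.0003,e[1],.15),feed=.12,max_force=15); print(observe()['ft_force'],observe()['eef_pos'])
D=np.pi/2; movep((.44,-.035,.2),[0,D,-.1716]); hold(.2)
cal=get_calibration('wrist'); im,d=get_image('wrist'); cv2.imwrite('pics/fix4.png',im[:,:,::-1]); np.savez('pics/fix4.npz',d=d,K=cal['intrinsics'],T=cal['world_from_camera'])
print(observe()['time_s'])
P,im,h,cal=cloud('fix4')
m=(P[...,2]>.046)&(P[...,2]<.06)&(np.hypot(P[...,0]-.483,P[...,1]+.086)<.08)&(h[...,1]<90); print('tube',rect(cal,blobs(m)[0],.052),np.percentile(P[m][:,2],[5,50,95]))
near=np.hypot(P[...,0]-.504,P[...,1]-.0433)
k=(h[...,2]<90)&(near<.032)&(P[...,2]>.052)&(P[...,2]<.066); R=rect(cal,blobs(k)[0],.058); print('knob',R)
cv2.imwrite('pics/fix4v.png',cv2.resize(im[120:340,100:440],None,fx=2.2,fy=2.2))
E
```

```text
2.008794656290948 [-0.06445343  2.34112649  4.67628281 -5.51461151] 34.0
0.02775658414284601
[1.40860447 0.46858727 0.34777892] [0.50363419 0.04332172 0.14906441]
38.8833
tube ((482.2459716796875, -86.76176452636719), (40.58980178833008, 111.6907958984375), 80.27914428710938) [0.05182607 0.05300612 0.05410385]
knob ((504.5757751464844, 43.00395965576172), (15.595288276672363, 42.05074691772461), 53.82666015625)
```

View pics/fix4v.png

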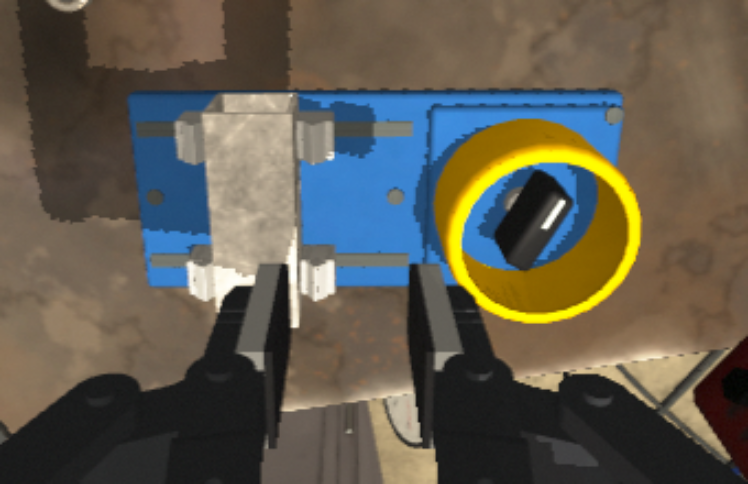

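The picture shows the tube at (250,200) seated between all four prongs, flat (z 53 mm, axis 80.28°). The bar now lies at 114° clockwise of its start (1.99 rad, against 2.01 by the joint), and the guard hasn't moved. As an independent check on the bite, I'll measure how far the jaw prongs travelled, using the two views from the same pose.

```bash
python3 - <<'E'
from h import *
a=np.deg2rad(-99.77); O=np.array([.48294,-.08481]); R=np.array([[np.cos(a),np.sin(a)],[-np.sin(a),np.cos(a)]])
for n in('fix3','fix4'):
    P,im,h,cal=cloud(n); f=(P[...,:2]-O)@R.T*1000; z=P[...,2]
    for nm,lo,hi in(('jaw',-48,-18),('back',22,46)):
        for y0,y1 in((-45,-30),(30,45)):
            m=(z>.0345)&(z<.045)&(f[...,0]>lo)&(f[...,0]<hi)&(f[...,1]>y0)&(f[...,1]<y1); q=f[m][:,0]
            print(n,nm,y0,m.sum(),np.round(np.percentile(q,[2,5,95,98]),2) if m.sum()>5 else '')
E
```

```text
fix3 jaw -45 152 [-37.91 -36.95 -20.45 -20.39]
fix3 jaw 30 112 [-37.47 -37.45 -27.38 -20.52]
fix3 back -45 154 [25.79 26.08 35.78 37.55]
fix3 back 30 16 [24.21 24.73 34.72 35.44]
fix4 jaw -45 137 [-31.18 -31.13 -21.75 -21.55]
fix4 jaw 30 109 [-31.3  -31.23 -22.17 -22.04]
fix4 back -45 134 [26.39 26.68 35.38 35.72]
fix4 back 30 107 [26.47 26.75 35.39 36.19]
```

The jaw travelled about 6.3 mm, which puts the bite at a knob angle of about 1.62 rad. That agrees with the torque fit, so the tube is clamped about 0.4 rad past the bite. Handing in.

```bash
python3 -c "
from plant import *
print(job_done(), observe()['time_s'])"
```

```text
the job is handed in; nothing more can be done
the job is handed in; nothing more can be done
```

The tube is laid flat in the fixture between the jaws and clamped. I handed the job in at about 39 s with the gripper clear of everything.

**Last checks**
- **Tube:** its top is 53 mm over the table, as it should be. It lies square to the fixture, with the prongs against it on both sides.
- **Knob turn:** I turned the knob clockwise 2.01 rad by the joint reading; the picture gives 1.99.
- **Bite:** the torque fit puts it at 1.58–1.61 rad of turn. The jaw's travel of about 6.3 mm puts it at about the same place.
- **Clamping:** the knob is about 0.40–0.43 rad (23–25°) past the bite, roughly 24–26 N, inside the 12–40 N firm range.
- **Guard:** it looks unmoved. Force at the tool stayed at about 10 N or less at every reading while the fingers were in the collar.
- **Tape measure:** I never went near it, but took no final picture of it.

**What disagreed**
- **Torque sign:** the torque at rest read about -0.14 N m, the opposite sign to what I expected. I took this as the arm springing back against friction after each step.
- **Single readings:** a torque reading after each restart was off, and the last one alone would suggest about 18 N. I trusted the fit and the jaw travel over it.
- **Tube shift:** a cruder estimate from how far the tube moved put the bite nearer 1.35 rad of knob angle, against 1.62 from the jaw travel. If that were right the clamping would be about 41 N, just over the firm range. That estimate is only good to about 1 mm, so I gave it little weight.

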